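Put two battery packs on charge

TASK

Take the two orange battery packs from the leaning stand and put them upright, contact end down, into the two free bays of the charging dock, the ones with a green floor: one pack per bay, fully down, and let go only once the foot is down between the dividers, not above them. When both packs are in and released, turn the red handle of the isolator fully clockwise to ON. Leave the blue pack in its bay and everything else on the desk where it is.

Things in the scene. Friction and masses are not known exactly. Their poses are not given: they have to be found in the camera images.
- pack_a: Orange battery pack, 21 (own x) x 30 (own y) x 70 (own z) mm, 70 to 130 g, black cap on top, brass contacts at its foot. Origin: centre of its foot; own z runs to the capped end. In a seat of the stand, it leans 0.50 rad (29 degrees) from vertical, cap towards the stand's +x. Seat cheeks cover its sides (faces across own y) only to 14 mm from the foot; a support lies along its lower (own +x) face to 48 mm from the foot.
- pack_b: The other orange pack, alike in all, in the other seat of the stand, 84 mm beside pack_a.
- stand: Fixed grey and aluminium stand, base 100 x 130 x 8 mm, with two inclined seats 84 mm apart along its y; pack foot centres are 30 mm above the desk. Origin: on the desk, 12 mm towards -x from the middle of its base; the packs' tops lean to its +x, roughly away from the robot.
- dock: Fixed black dock, 134 (x) x 47 (y) x 45 (z) mm, open above. Four bays at x = -48, -16, 16, 48 mm, each 28 (x) x 37 (y) mm, 40 deep; dividers 4 mm thick, walls 5, all tops 45 mm above the desk; floor 5 mm thick. A pack stands with its 30 mm width along the dock's y, either way round, and sticks out 32 mm. Origin: on the desk under its centre.
- plate_a: Green contact plate, 26 (x) x 35 (y) x 2 (z) mm, fixed on the floor of a free bay, centred in it; which bay differs from run to run. Origin: centre of its underside, 5 mm above the desk; axes as the dock's. Green strips on the wall tops mark the bay too (look only). A pack that is home stands on the plate, its foot 7 mm above the desk.
- plate_b: The like green plate in the other free bay.
- blank: Grey blanking plug with a red top, 26 x 35 mm, fixed in a bay that is out of use; its top is 58 mm above the desk. Origin: centre of its underside, 5 mm above the desk.
- pack_done: Blue battery pack, 21 (own x) x 30 (own y) x 70 (own z) mm, 70 to 130 g, black cap on top, brass contacts at its foot. Origin: centre of its foot; own z runs to the capped end. It already stands in a bay of the dock, its top 75 mm above the desk; leave it there.
- isolator: Fixed grey isolator box with a yellow face, 78 x 78 x 53 mm high, with the red handle on top. Origin: on the desk under its centre, on the handle's axis.
- handle_grip (a point): Point on the handle's vertical axis to grip, 75 mm above the desk. The red bar is 56 mm long (the point's x), 12 mm thick (the point's y), from 59 to 87 mm above the desk; it turns with the handle.
- isolator_handle (a joint): Turn of the isolator handle, rad: 0 = OFF (bar along the box's x), 1.047 = ON (stop, 60 degrees clockwise seen from above). It starts at or near OFF; stiff (0.08 N m of friction), no spring, stays where it is left.
- car: Small white two-wheeled robot car, 140 mm over its sides and 70 mm high, towards the far side of the desk; bystander. Origin: on the desk midway between the wheels.
- screwdriver: Green-handled screwdriver lying on the desk, 170 mm long; bystander. Origin: underside of its middle.
- mouse: Black computer mouse, 105 x 60 x 24 mm; bystander. Origin: centre of its underside.
- mug: White mug, 80 mm across and 95 mm high; bystander. Origin: centre of its underside.
- gearmotor: Small yellow gear motor, 76 x 22 x 19 mm, lying on the desk; bystander. Origin: underside of its gearbox centre.

How it is judged:
On the way, in this order (a step that is already met when the one before it is completed fails the run):
1. both orange packs stand fully down in the two green-floored bays, released, with the isolator still off (((horizontal distance between pack_a and plate_a below 0.01 m and z of pack_a in the frame of plate_a between -0.004 and 0.007 m and angle between pack_a's own z axis and vertical below 0.25 rad) or (horizontal distance between pack_a and plate_b below 0.01 m and z of pack_a in the frame of plate_b between -0.004 and 0.007 m and angle between pack_a's own z axis and vertical below 0.25 rad)) and ((horizontal distance between pack_b and plate_a below 0.01 m and z of pack_b in the frame of plate_a between -0.004 and 0.007 m and angle between pack_b's own z axis and vertical below 0.25 rad) or (horizontal distance between pack_b and plate_b below 0.01 m and z of pack_b in the frame of plate_b between -0.004 and 0.007 m and angle between pack_b's own z axis and vertical below 0.25 rad)) and linear speed of each of pack_a, pack_b below 0.02 m/s and contact force between each of pack_a, pack_b and the fingers below 0.1 N and value of joint isolator_handle below 0.35 rad), for 0.2 s.
2. the isolator handle is turned on (value of joint isolator_handle above 0.95 rad), for 0.2 s.
At the end, for the whole second after the job is handed in: Each orange pack stands contact end down in its own green-floored bay: foot within 10 mm of the plate's centre and within 5 mm of resting on it, no more than 0.25 rad off upright, at rest; the isolator handle is at 0.95 rad or more (ON is 1.047); the blue pack is within 12 mm of where it stood (((horizontal distance between pack_a and plate_a below 0.01 m and z of pack_a in the frame of plate_a between -0.004 and 0.007 m and angle between pack_a's own z axis and vertical below 0.25 rad) or (horizontal distance between pack_a and plate_b below 0.01 m and z of pack_a in the frame of plate_b between -0.004 and 0.007 m and angle between pack_a's own z axis and vertical below 0.25 rad)) and ((horizontal distance between pack_b and plate_a below 0.01 m and z of pack_b in the frame of plate_a between -0.004 and 0.007 m and angle between pack_b's own z axis and vertical below 0.25 rad) or (horizontal distance between pack_b and plate_b below 0.01 m and z of pack_b in the frame of plate_b between -0.004 and 0.007 m and angle between pack_b's own z axis and vertical below 0.25 rad)) and linear speed of each of pack_a, pack_b below 0.02 m/s and value of joint isolator_handle above 0.95 rad and distance of pack_done from where it was at the start of the episode below 0.012 m); the robot touches nothing.
It fails at once if pack a is let go above the dividers of the dock (contact force between pack_a and the fingers below 0.02 N and z of pack_a in the frame of dock above 0.052 m and horizontal distance between pack_a and dock below 0.09 m).
It fails at once if pack b is let go above the dividers of the dock (contact force between pack_b and the fingers below 0.02 N and z of pack_b in the frame of dock above 0.052 m and horizontal distance between pack_b and dock below 0.09 m).
It fails at once if the blue pack is pulled or knocked out of place (12 mm) (distance of pack_done from where it was at the start of the episode above 0.012 m).
It fails at once if a bystander (car, screwdriver, mouse, mug, gear motor) is shifted more than 30 mm (distance of any of car, screwdriver, mouse, mug, gearmotor from where it was at the start of the episode above 0.03 m).
It also fails if it takes over 72 s, if anything falls off the work surface, if the arm or the gripper's body presses on something with over 40 N, if the wrist force passes 120 N, or if a joint passes its speed limit or range.

ROBOT

A 6-joint arm with a two-finger parallel gripper is mounted at the origin on the work surface. World frame = base frame: x ahead of the robot, y to its left, z up, the work surface at z = 0. Lengths are in m, angles in rad, forces in N, time in s.
With the tool pointing down it reaches from about 0.275 to 0.825 m from the base axis. Payload 5.2 kg.
Tool frame: the origin (TCP) lies at the very end of the fingers, on their centre line; the grasp point (between the pads) lies 19 mm behind it; z points along the fingers, y is the line along which they close (so a half turn about z gives the same grasp; the last joint's range is limited). The gripper opens to 93 mm and grips with 3 to 60 N. Pads are 15 mm wide; open, the fingers measure 128 mm over their backs; the gripper's body (75 mm by 188 mm) begins 65 mm behind the grasp point.
Start: joints at [1.061, 0.259, 1.535, -0, 1.348, -0.203], TCP at [0.166, 0.524, 0.219] pointing down, gripper open.
Joint ranges: [-3.14, 3.14], [-0.91, 2.08], [0.19, 2.58], [-1.22, 4.36], [0.22, 2.71], [-3.12, 3.12]. Speed limits (rad/s): [2.57, 2.57, 3.14, 3.14, 3.14, 3.14].

INTERFACE

Orientations are given as a unit quaternion [x, y, z, w].
In Python, from bench import robot gives the robot as it stands. The module is installed in compiled form; this text tells all that it offers.
- The arm moves only by the tool step_arm, never from a script. Its argument "deltas" is a list of rows, each an object with "angular": the turn, a rotation vector about the world's x, y, z in degrees, a list of three; "translation": the shift along the world's x, y, z in m, a list of three; "fingers": the gripper command: -1 is fully open, 1 is shut, values between are in proportion. In form: [{"angular": [wx, wy, wz], "translation": [x, y, z], "fingers": fingers}, ...]. A call has 1 to 8 rows; each row shifts and turns the commanded pose from where the row before left it; what a row does not reach is not made up. A row lasts 1/8 s, in which the tool goes at most 62.5 mm and 10.7 degrees, less where a joint would pass 70% of its speed; a pose out of reach is approached as far as the arm can. A call is refused whole if a number of a shift passes 0.0625 or a number of a turn 10.7, either way. A call with a gripper value outside its range is refused whole. The fingers move at their own pace and stop on an object; "squeeze" is the grip in N (left out, the last holds). Time passes only in rows, so rows that do not move let the fingers close. It gives the time, the measured TCP pose, the force, the opening and the grip force at its end, in the units of the state.
- robot.observe(): the state, without advancing time (a new reading comes with each control period).
- robot.read_camera(name): name is "scene" or "side" or "wrist"; returns the picture (420x560x3 uint8, blue, green, red); there is no depth.
- robot.calibration(name): a dict with "fx", "fy", "cx", "cy" (pixels), "rvec" (rotation vector, rad) and "tvec" (3), from world to camera coordinates, as OpenCV has them. Camera axes: x right, y down, z forward; pixel columns grow to the right and rows downward; lengths in m; the calibration is good to about 2 mm. A picture is of the moment at which its call begins: read the wrist's pose just before it. calibration takes no time and is no camera call; for the wrist camera it gives the pose at the moment of the call.
- robot.finish_job(): hands the job in; it is judged then, once.
The state is a dict: "time_s": time; "joints": joint angles; "dq": joint speeds; "joint_efforts": joint torques, N m; "tcp_pos": TCP position; "eef_rot": TCP orientation; "wrist_force": force on the tool from outside, world axes, zero at the start; "wrist_torque": the same for the moment, N m; "opening": opening from 0.0 (shut) to 1.0 (fully open); "grip_force": force on a finger pad.
Only numpy, scipy, OpenCV 4.12 (cv2) and the standard library are available. Lean on these libraries where they do the work, as an engineer would, in place of code of your own. Each camera call takes 0.05 s, during which the arm holds its last target. There are 200 camera calls.

## Working session

There is one attempt and no reset: what is moved stays moved. The work goes in short steps, Python scripts to look and compute and a tool call to move; the robot and the scene stay as the last step left them, time stands still between calls to the robot, and variables do not carry over. Pictures are saved under pics/ and viewed, at most 10 in all, crops included, and the job is handed in when it is done.

Besides the shell and the picture viewer there is one more tool, called as name(argument=value, ...) on one line, values as JSON. step_arm: Moves the arm, as the interface text tells. Its arguments: {"type":"object","properties":{"deltas":{"type":"array","items":{"type":"object","properties":{"angular":{"type":"array","items":{"type":"number"}},"translation":{"type":"array","items":{"type":"number"}},"fingers":{"type":"number"}}}},"squeeze":{"type":"number"}},"required":["deltas"]}

```bash
mkdir -p pics
cat > h.py <<'E'
import numpy as np, cv2
from scipy.spatial.transform import Rotation as R
from bench import robot
def cal(n):
    c=robot.calibration(n); K=np.array([[c['fx'],0,c['cx']],[0,c['fy'],c['cy']],[0,0,1.]])
    return K,np.array(c['rvec'],float).ravel(),np.array(c['tvec'],float).ravel()
def ray(C,u,v,z):
    K,r,t=C; M=R.from_rotvec(r).as_matrix(); o=-M.T@t; d=M.T@np.linalg.inv(K)@[u,v,1]
    return o+d*(z-o[2])/d[2]
def proj(C,P):
    K,r,t=C; return cv2.projectPoints(np.array(P,float).reshape(-1,1,3),r,t,K,None)[0].reshape(-1,2)
E
python3 - <<'E'
from h import *
print(robot.observe())
for n in ['scene','side','wrist']:
    C=cal(n); im=robot.read_camera(n); cv2.imwrite(f'pics/{n}0.png',im); print(n,C)
a=cv2.imread('pics/scene0.png');cv2.imwrite('pics/scene0b.png',cv2.resize(a,(800,600),interpolation=cv2.INTER_CUBIC))
E
```

```text
{'time_s': 0.0, 'joints': array([ 1.06121045e+00,  2.59331434e-01,  1.53605925e+00, -2.09173449e-06,
        1.34797296e+00, -2.02788201e-01]), 'dq': array([ 6.27059592e-06, -1.00681421e-03, -3.79990769e-04,  5.07043689e-04,
        4.27513680e-04, -1.51853432e-03]), 'joint_efforts': array([-2.29917045e-03, -4.37314224e+01, -2.84007221e+01,  7.19017396e-02,
        4.12894995e-02, -1.31298120e-04]), 'tcp_pos': array([0.16581329, 0.52385636, 0.21783348]), 'eef_rot': array([ 1.52797648e-01,  9.88257100e-01, -8.30269615e-04, -3.07818601e-04]), 'wrist_force': array([ 0.24773277, -0.32515782,  0.06811349]), 'wrist_torque': array([ 0.01600852, -0.02963921, -0.01812623]), 'grip_force': 0.0, 'opening': 1.0022224806123377}
scene (array([[384.06583001,   0.        , 286.54020826],
       [  0.        , 384.06583001, 212.34018383],
       [  0.        ,   0.        ,   1.        ]]), array([ 1.24105846,  2.34768142, -0.94023226]), array([ 0.24250151, -0.33433552,  1.54215631]))
side (array([[438.8768044 ,   0.        , 281.65613086],
       [  0.        , 438.8768044 , 202.12831214],
       [  0.        ,   0.        ,   1.        ]]), array([ 1.01487286, -2.51421621,  0.97661683]), array([0.49650255, 0.30981677, 0.84312393]))
wrist (array([[307.81253742,   0.        , 279.82254764],
       [  0.        , 307.81253742, 213.10043807],
       [  0.        ,   0.        ,   1.        ]]), array([-2.36477862, -1.73103896, -0.21615893]), array([-0.54968788, -0.02908057,  0.38804517]))
```

View pics/scene0b.png

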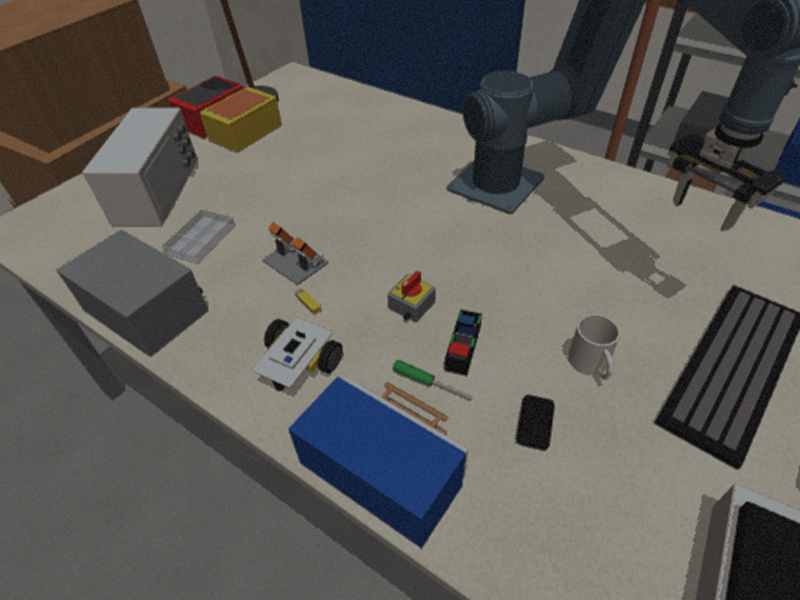

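View pics/side0.png

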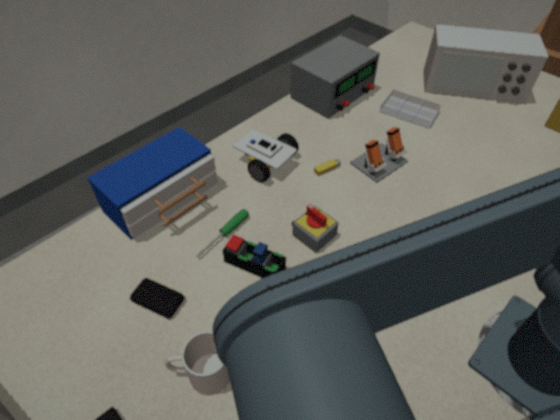

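The scene view shows the stand at about (295,258), the isolator at (411,292) and the dock at (463,342) in the 800-wide picture. The side view shows the same items at (378,160), (316,225) and (254,258).

Run:
```python
from h import *
C=cal('scene'); S=cal('side')
for n,(u,v),z in [('stand base L',(264,261),.008),('base bottom',(297,281),.008),('base R',(327,262),.008),('cap1',(275,227),.085),('cap2',(302,243),.085),('dock top far-left',(462,311),.045),('dock top r',(481,315),.045),('dock bl',(447,367),.045),('dock br',(468,371),.045),('iso',(411,287),.06),('mug',(597,335),.09),('gear',(308,300),.01),('car',(295,350),.05)]:
    print(n,ray(C,u*.7,v*.7,z).round(3))
for n,(u,v),z in [('stand',(378,160),.008),('iso',(316,220),.06),('dock',(254,255),.045)]:print(n,ray(S,u,v,z).round(3))
w=cal('wrist');M=R.from_rotvec(w[1]).as_matrix();print('wristcam',-M.T@w[2],M[2], 'x',M[0]); o=robot.observe();print(R.from_quat(o['eef_rot']).as_matrix())
```

```text
stand base L [ 0.596 -0.311  0.008]
base bottom [ 0.603 -0.196  0.008]
base R [ 0.514 -0.18   0.008]
cap1 [ 0.548 -0.3    0.085]
cap2 [ 0.555 -0.207  0.085]
dock top far-left [0.501 0.188 0.045]
dock top r [0.489 0.227 0.045]
dock bl [0.642 0.24  0.045]
dock br [0.628 0.278 0.045]
iso [0.514 0.067 0.06 ]
mug [0.448 0.454 0.09 ]
gear [ 0.636 -0.132  0.01 ]
car [ 0.778 -0.031  0.05 ]
stand [ 0.557 -0.251  0.008]
iso [0.513 0.069 0.06 ]
dock [0.553 0.228 0.045]
wristcam [0.10155639 0.54514449 0.3823679 ] [ 0.23603864 -0.07625864 -0.96874681] x [ 0.30241152  0.95317651 -0.00134931]
[[-9.53305644e-01  3.02006461e-01 -6.67858269e-04]
 [ 3.02007074e-01  9.53304933e-01 -1.19693255e-03]
 [ 2.75191219e-04 -1.34274048e-03 -9.99999061e-01]]
```

step_arm(deltas=[{"translation": [0.045, -0.045, 0.005], "angular": [0, 0, 3], "fingers": -1}, {"translation": [0.045, -0.045, 0.005], "angular": [0, 0, 3], "fingers": -1}, {"translation": [0.045, -0.045, 0.005], "angular": [0, 0, 3], "fingers": -1}, {"translation": [0.045, -0.045, 0.005], "angular": [0, 0, 3], "fingers": -1}, {"translation": [0.045, -0.045, 0.005], "angular": [0, 0, 3], "fingers": -1}, {"translation": [0.045, -0.045, 0.005], "angular": [0, 0, 3], "fingers": -1}, {"translation": [0.045, -0.045, 0.005], "angular": [0, 0, 3], "fingers": -1}, {"translation": [0.045, -0.045, 0.005], "angular": [0, 0, 3], "fingers": -1}])

```text
time_s: 1.15
tcp_pos: [0.5196, 0.1702, 0.2578]
eef_rot: [-0.057, 0.998, 0.0, -0.0]
wrist_force: [0.7, 0.6, -0.6]
opening: 1.002
grip_force: 0.0
```

step_arm(deltas=[{"translation": [0, 0, 0], "angular": [0, 0, 0], "fingers": -1}, {"translation": [0, 0, 0], "angular": [0, 0, 0], "fingers": -1}])

```text
time_s: 1.4
tcp_pos: [0.5179, 0.172, 0.2572]
eef_rot: [-0.055, 0.998, 0.0, -0.001]
wrist_force: [-1.5, -0.2, 0.6]
opening: 1.001
grip_force: 0.0
```

```bash
cat > snap.py <<'E'
import sys,json
from h import *
n=sys.argv[1]; o=robot.observe(); C=cal('wrist'); im=robot.read_camera('wrist')
np.savez(f'pics/{n}.npz',K=C[0],r=C[1],t=C[2]); cv2.imwrite(f'pics/{n}.png',cv2.resize(im,(800,600),interpolation=cv2.INTER_CUBIC))
print(o['time_s'],o['tcp_pos'].round(4)); print(R.from_quat(o['eef_rot']).as_matrix().round(3))
E
python3 snap.py w1
```

```text
1.4 [0.5179 0.172  0.2572]
[[-0.994 -0.111 -0.002]
 [-0.111  0.994  0.   ]
 [ 0.002  0.001 -1.   ]]
```

View pics/w1.png

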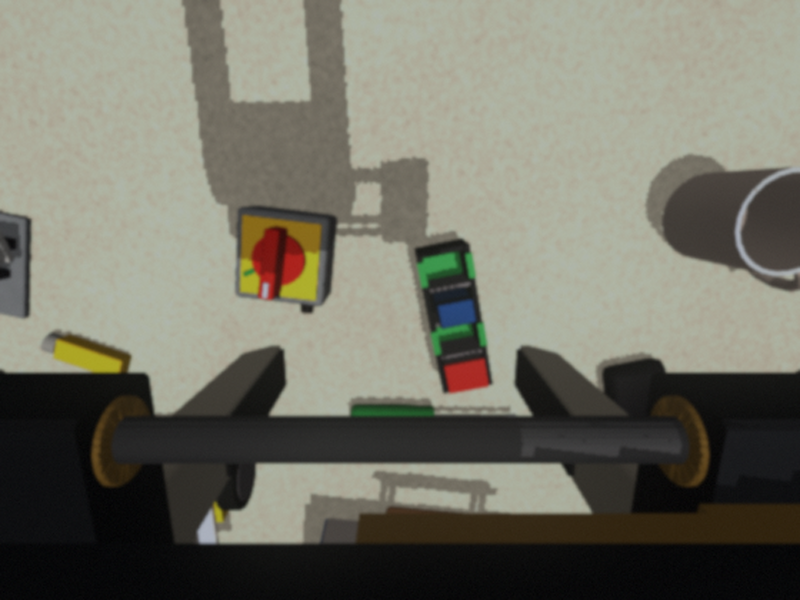

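The bays run, from the top of the picture, green, blue, green, red blank. The dock's top edge is at (417,249)–(469,240), and the isolator bar runs from (268,297) to (281,230).

Run:
```python
import cv2
a=cv2.imread('pics/w1.png')[205:405,230:500]
cv2.imwrite('pics/w1c.png',cv2.resize(a,None,fx=2.96,fy=2.96,interpolation=cv2.INTER_CUBIC))
```

```text
(no output)
```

View pics/w1c.png

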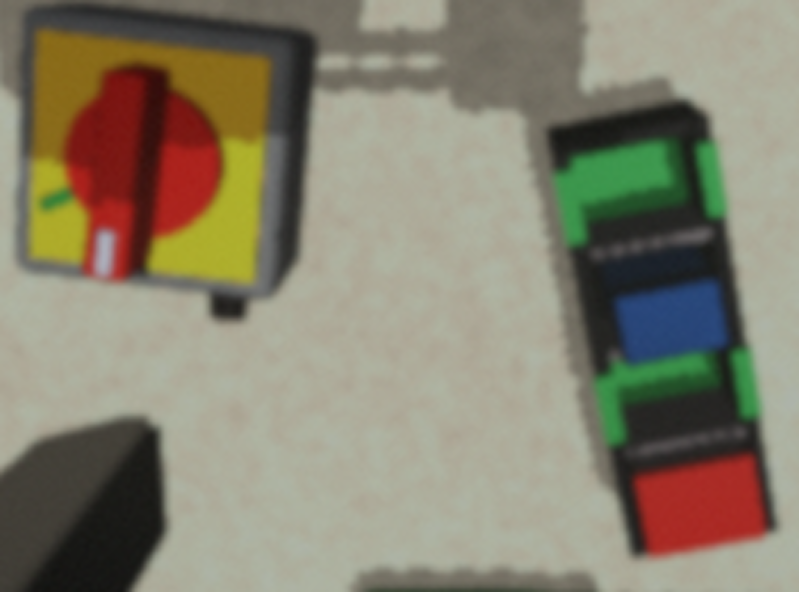

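Run:
```python
from h import *
d=np.load('pics/w1.npz');C=(d['K'],d['r'],d['t'])
f=lambda u,v,z: ray(C,(u/2.96+230)*.7,(v/2.96+205)*.7,z)[:2]
L1,R1,L3,R3=[f(*p,.045) for p in [(562,209),(720,178),(602,411),(755,382)]]
b1=(L1+R1)/2;b3=(L3+R3)/2
print('widths',np.linalg.norm(L1-R1),np.linalg.norm(L3-R3),'b1',b1,'b3',b3,np.linalg.norm(b3-b1),np.degrees(np.arctan2(*(b3-b1)[::-1])),np.degrees(np.arctan2(*(R1-L1)[::-1]))-90,np.degrees(np.arctan2(*(R3-L3)[::-1]))-90)
P=[f(*p,.058) for p in [(633,478),(753,455),(768,533),(650,555)]];print('blank',np.mean(P,0),np.linalg.norm(P[0]-P[1]),np.linalg.norm(P[1]-P[2]))
P=[f(*p,.053) for p in [(37,28),(272,57),(255,285),(25,258)]];print('iso',np.mean(P,0),np.linalg.norm(P[0]-P[1]),np.degrees(np.arctan2(*(P[3]-P[0])[::-1])),np.degrees(np.arctan2(*(P[2]-P[1])[::-1])))
P=[f(*p,.087) for p in [(104,70),(142,70),(125,278),(87,275)]];print('bar',np.mean(P,0),np.linalg.norm(P[0]-P[1]),np.linalg.norm(P[3]-P[0]),np.degrees(np.arctan2(*(P[3]-P[0])[::-1])),np.degrees(np.arctan2(*(P[2]-P[1])[::-1])))
```

```text
widths 0.0469395120997401 0.04723950642328243 b1 [0.5115548  0.21227616] b3 [0.57233234 0.23216253] 0.06394823665707575 18.118064109503177 17.603534807559242 17.67169237171386
blank [0.60158986 0.24154779] 0.03628942104457173 0.025779659997254407
iso [0.51601357 0.07030408] 0.06540274710398364 -1.724974931815335 -0.47967321852912964
bar [0.51507248 0.07065945] 0.009655343668920208 0.0542291385323138 -2.7333895843387817 -2.2629799898052725
```

step_arm(deltas=[{"translation": [0, -0.05, 0.012], "angular": [0, 0, -1.5], "fingers": -1}, {"translation": [0, -0.05, 0.012], "angular": [0, 0, -1.5], "fingers": -1}, {"translation": [0, -0.05, 0.01], "angular": [0, 0, -1.5], "fingers": -1}, {"translation": [0, -0.05, 0], "angular": [0, 0, -1.5], "fingers": -1}, {"translation": [0, -0.05, 0], "angular": [0, 0, -1.5], "fingers": -1}, {"translation": [0, -0.05, 0], "angular": [0, 0, -1.5], "fingers": -1}, {"translation": [0, -0.05, 0], "angular": [0, 0, -1.5], "fingers": -1}, {"translation": [0, -0.05, 0], "angular": [0, 0, -1.5], "fingers": -1}])

```text
time_s: 2.45
tcp_pos: [0.5186, -0.2274, 0.2921]
eef_rot: [0.048, 0.999, 0.0, 0.0]
wrist_force: [0.7, 0.5, 0.2]
opening: 0.998
grip_force: 0.0
```

step_arm(deltas=[{"translation": [0, -0.02, 0], "angular": [0, 0, 0], "fingers": -1}, {"translation": [0, 0, 0], "angular": [0, 0, 0], "fingers": -1}])

```text
time_s: 2.7
tcp_pos: [0.5186, -0.2474, 0.2915]
eef_rot: [0.049, 0.999, 0.0, -0.0]
wrist_force: [-0.2, 0.7, 0.1]
opening: 1.004
grip_force: 0.0
```

```bash
python3 snap.py w2
```

```text
2.7 [ 0.5186 -0.2474  0.2915]
[[-0.995  0.097 -0.   ]
 [ 0.097  0.995  0.001]
 [ 0.001  0.001 -1.   ]]
```

View pics/w2.png

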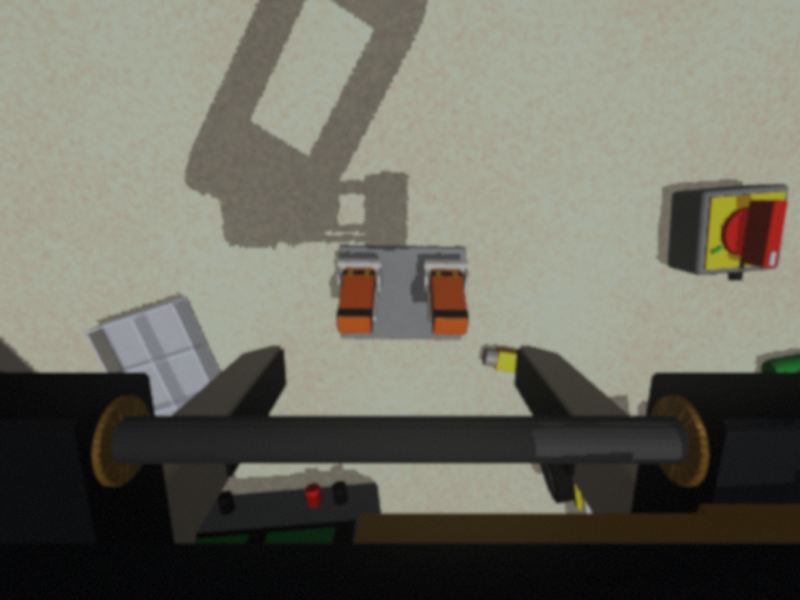

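The dock fits its known sizes well. In this view the stand base spans about (340,247)–(466,338), with pack caps at (355,323) and (449,323).

Run:
```python
import cv2
a=cv2.imread('pics/w2.png')[232:347,325:480]
cv2.imwrite('pics/w2c.png',cv2.resize(a,None,fx=5,fy=5,interpolation=cv2.INTER_CUBIC))
```

```text
(no output)
```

View pics/w2c.png

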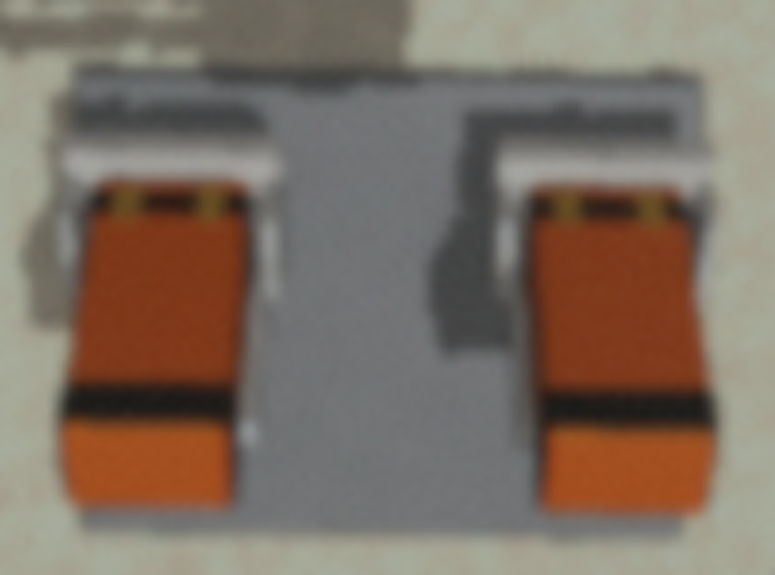

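Run:
```python
from h import *
from scipy.optimize import least_squares
d=np.load('pics/w2.npz');C=(d['K'],d['r'],d['t'])
px=lambda p:((np.array(p,float)/5)+[325,232])*.7
X=.0105;Y=.015
own=np.array([[-X,-Y,.07],[-X,Y,.07],[X,-Y,.07],[X,Y,.07],[-X,-Y,0],[-X,Y,0]])
pts=px([(62,423),(237,425),(75,504),(232,506),(98,185),(243,185), (540,430),(715,430),(545,512),(706,512),(535,190),(687,190)])
def model(p):
    Rz=R.from_euler('z',p[2]); T=R.from_euler('y',.5)
    P=[Rz.apply(T.apply(own)+[0,s*.042,0])+[p[0],p[1],.03] for s in (-1,1)]
    return np.vstack(P)
f=lambda p:(proj(C,model(p))-pts).ravel()
s=least_squares(f,[.54,-.25,-.1]);p=s.x
print(p[:2],np.degrees(p[2]));print(s.fun.reshape(-1,2).round(1).tolist())
Rz=R.from_euler('z',p[2])
for sg in (-1,1):
    foot=Rz.apply([0,sg*.042,0])+[p[0],p[1],.03]; ax=Rz.apply([np.sin(.5),0,np.cos(.5)])
    print('foot',foot.round(4),'axis',ax.round(3),'TCP@.043',(foot+.043*ax).round(4),'@.113',(foot+.113*ax).round(4))
B=[ray(C,*px(q),.008) for q in [(78,72),(703,75),(680,530),(85,530)]];c=np.mean(B,0);print('base c',c,np.linalg.norm(B[0]-B[1]),np.linalg.norm(B[0]-B[3]),'stand origin',c-Rz.apply([.012,0,0]))
t=robot.observe();M=R.from_quat(t['eef_rot']); want=R.from_matrix(np.column_stack([Rz.apply([-np.cos(.5),0,np.sin(.5)]),Rz.apply([0,1,0]),-ax]))
print('rotvec deg',np.degrees((want*M.inv()).as_rotvec()))
```

```text
[ 0.53096415 -0.24492301] -6.322166254318817
[[-1.0, 0.6], [-0.8, 0.6], [-1.3, 1.1], [0.5, 1.1], [-0.4, -1.8], [1.1, -1.5], [1.3, 0.4], [1.4, 0.7], [-0.5, 0.7], [0.7, 1.0], [-0.7, -1.7], [-0.3, -1.5]]
foot [ 0.5263 -0.2867  0.03  ] axis [ 0.477 -0.053  0.878] TCP@.043 [ 0.5468 -0.2889  0.0677] @.113 [ 0.5802 -0.2926  0.1292]
foot [ 0.5356 -0.2032  0.03  ] axis [ 0.477 -0.053  0.878] TCP@.043 [ 0.5561 -0.2054  0.0677] @.113 [ 0.5894 -0.2091  0.1292]
base c [ 0.55395262 -0.24757311  0.008     ] 0.12714894376367514 0.09807199807001148 stand origin [ 0.5420256  -0.24625168  0.008     ]
rotvec deg [ 2.88377126 28.47859041 -0.77136756]
```

Run:
```python
from h import *
from scipy.optimize import least_squares
d=np.load('pics/w2.npz');C=(d['K'],d['r'],d['t'])
px=lambda p:((np.array(p,float)/5)+[325,232])*.7
X=.0105;Y=.015
own=np.array([[-X,-Y,.07],[-X,Y,.07],[X,-Y,.07],[X,Y,.07]])
pts=px([(62,423),(237,425),(75,504),(232,506), (540,430),(715,430),(545,512),(706,512)])
def model(p):
    Rz=R.from_euler('z',p[2]); T=R.from_euler('y',.5)
    P=[Rz.apply(T.apply(own)+[0,s*.042,0])+[p[0],p[1],.03] for s in (-1,1)]
    return np.vstack(P)
s=least_squares(lambda p:(proj(C,model(p))-pts).ravel(),[.54,-.25,-.1]);p=s.x
print(p[:2],np.degrees(p[2]));print(s.fun.reshape(-1,2).round(1).tolist())
Rz=R.from_euler('z',p[2])
for sg in (-1,1):
    foot=Rz.apply([0,sg*.042,0])+[p[0],p[1],.03]; ax=Rz.apply([np.sin(.5),0,np.cos(.5)])
    print('foot',foot.round(4),'axis',ax.round(3),'TCP@.043',(foot+.043*ax).round(4),'@.113',(foot+.113*ax).round(4))
t=robot.observe();M=R.from_quat(t['eef_rot']); want=R.from_matrix(np.column_stack([Rz.apply([-np.cos(.5),0,np.sin(.5)]),Rz.apply([0,1,0]),-ax]))
print('rotvec deg',np.degrees((want*M.inv()).as_rotvec()))
```

```text
[ 0.52999889 -0.24488542] -6.306438143579374
[[-1.0, -0.2], [-0.8, -0.2], [-1.4, 0.4], [0.4, 0.4], [1.2, -0.4], [1.4, -0.1], [-0.6, 0.0], [0.7, 0.3]]
foot [ 0.5254 -0.2866  0.03  ] axis [ 0.477 -0.053  0.878] TCP@.043 [ 0.5459 -0.2889  0.0677] @.113 [ 0.5792 -0.2926  0.1292]
foot [ 0.5346 -0.2031  0.03  ] axis [ 0.477 -0.053  0.878] TCP@.043 [ 0.5551 -0.2054  0.0677] @.113 [ 0.5885 -0.2091  0.1292]
rotvec deg [ 2.87986156 28.47897723 -0.75596795]
```

step_arm(deltas=[{"translation": [0.0226, 0.0067, -0.0167], "angular": [0.58, 5.7, -0.15], "fingers": -0.2}, {"translation": [0.0226, 0.0067, -0.0167], "angular": [0.58, 5.7, -0.15], "fingers": -0.2}, {"translation": [0.0226, 0.0067, -0.0167], "angular": [0.58, 5.7, -0.15], "fingers": -0.2}, {"translation": [0.0226, 0.0067, -0.0167], "angular": [0.58, 5.7, -0.15], "fingers": -0.2}, {"translation": [0.0226, 0.0067, -0.0167], "angular": [0.58, 5.7, -0.15], "fingers": -0.2}, {"translation": [0, 0, 0], "angular": [0, 0, 0], "fingers": -0.2}, {"translation": [0, 0, 0], "angular": [0, 0, 0], "fingers": -0.2}], squeeze=25)

```text
time_s: 3.62
tcp_pos: [0.6317, -0.2131, 0.209]
eef_rot: [0.053, 0.968, 0.013, -0.247]
wrist_force: [-0.5, 0.8, 0.4]
opening: 0.602
grip_force: 0.0
```

```bash
python3 snap.py w3
python3 - <<'E'
from h import *
o=robot.observe();print(o['joints'].round(2),o['opening'])
d=np.load('pics/w3.npz');C=(d['K'],d['r'],d['t']);im=cv2.imread('pics/w3.png')
Rz=R.from_euler('z',-6.306,degrees=True);T=R.from_euler('y',.5);X=.0105;Y=.015
own=np.array([[-X,-Y,.07],[-X,Y,.07],[X,Y,.07],[X,-Y,.07]])
for s in (-1,1):
    q=proj(C,Rz.apply(T.apply(own)+[0,s*.042,0])+[.53,-.2449,.03])/.7
    cv2.polylines(im,[q.round().astype(int)],True,(255,255,0),1)
cv2.imwrite('pics/w3m.png',im)
E
```

```text
3.625 [ 0.6317 -0.2131  0.209 ]
[[-0.873  0.108 -0.476]
 [ 0.096  0.994  0.051]
 [ 0.479 -0.001 -0.878]]
[-0.41  0.85  0.67 -0.17  2.09 -1.92] 0.5976709010386041
```

View pics/w3m.png

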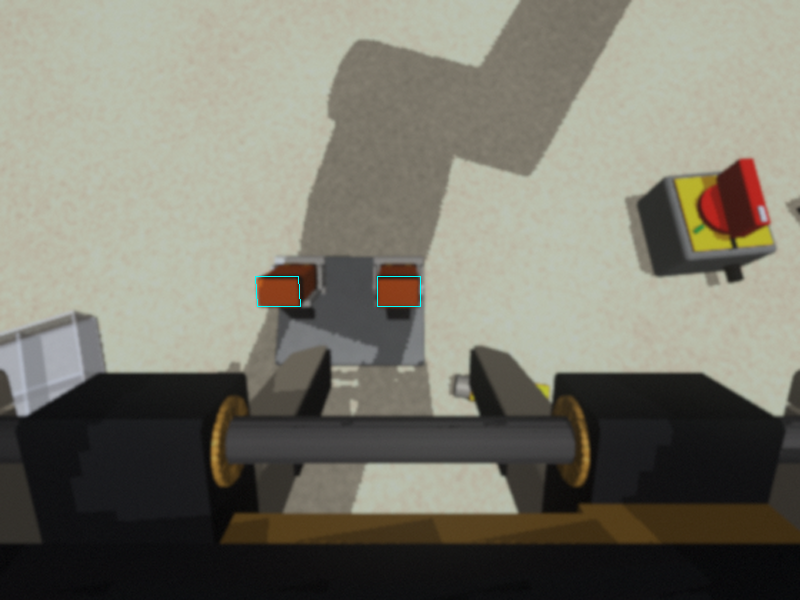

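The model outlines land on both cap ends, (279,291) and (399,291). Descending along the pack's axis.

step_arm(deltas=[{"translation": [-0.0096, 0.001, -0.0177], "angular": [0, 0, 0], "fingers": -0.2}, {"translation": [-0.0096, 0.001, -0.0177], "angular": [0, 0, 0], "fingers": -0.2}, {"translation": [-0.0096, 0.001, -0.0177], "angular": [0, 0, 0], "fingers": -0.2}, {"translation": [-0.0096, 0.001, -0.0177], "angular": [0, 0, 0], "fingers": -0.2}, {"translation": [-0.0096, 0.001, -0.0177], "angular": [0, 0, 0], "fingers": -0.2}, {"translation": [-0.0096, 0.001, -0.0177], "angular": [0, 0, 0], "fingers": -0.2}, {"translation": [-0.0096, 0.001, -0.0177], "angular": [0, 0, 0], "fingers": -0.2}, {"translation": [-0.0096, 0.001, -0.0177], "angular": [0, 0, 0], "fingers": -0.2}], squeeze=25)

```text
time_s: 4.68
tcp_pos: [0.5549, -0.2074, 0.0714]
eef_rot: [0.054, 0.968, 0.012, -0.243]
wrist_force: [-0.2, -0.2, -0.5]
opening: 0.598
grip_force: 0.0
```

step_arm(deltas=[{"translation": [0, 0, 0], "angular": [0, 0, 0], "fingers": -0.2}, {"translation": [0, 0, 0], "angular": [0, 0, 0], "fingers": 0.6}, {"translation": [0, 0, 0], "angular": [0, 0, 0], "fingers": 1}, {"translation": [0, 0, 0], "angular": [0, 0, 0], "fingers": 1}, {"translation": [0, 0, 0], "angular": [0, 0, 0], "fingers": 1}, {"translation": [0, 0, 0], "angular": [0, 0, 0], "fingers": 1}])

```text
time_s: 5.42
tcp_pos: [0.5553, -0.2068, 0.0674]
eef_rot: [0.054, 0.968, 0.013, -0.247]
wrist_force: [0.4, -0.4, 6.1]
opening: 0.324
grip_force: 25.0
```

step_arm(deltas=[{"translation": [0.0072, -0.0008, 0.0132], "angular": [0, 0, 0], "fingers": 1}, {"translation": [0.0072, -0.0008, 0.0132], "angular": [0, 0, 0], "fingers": 1}, {"translation": [0.0072, -0.0008, 0.0132], "angular": [0, 0, 0], "fingers": 1}, {"translation": [0.0072, -0.0008, 0.0132], "angular": [0, 0, 0], "fingers": 1}, {"translation": [0.0072, -0.0008, 0.0132], "angular": [0, 0, 0], "fingers": 1}, {"translation": [0, 0, 0], "angular": [0, 0, 0], "fingers": 1}], squeeze=25)

```text
time_s: 6.18
tcp_pos: [0.5921, -0.211, 0.134]
eef_rot: [0.054, 0.968, 0.012, -0.246]
wrist_force: [-0.9, 0.1, -0.4]
opening: 0.324
grip_force: 25.0
```

step_arm(deltas=[{"translation": [0, 0.02, 0.025], "angular": [-0.53, -4.75, 0], "fingers": 1}, {"translation": [0, 0.03, 0.025], "angular": [-0.53, -4.75, 0], "fingers": 1}, {"translation": [0, 0.04, 0.025], "angular": [-0.53, -4.75, 0], "fingers": 1}, {"translation": [0, 0.04, 0.025], "angular": [-0.53, -4.75, 0], "fingers": 1}, {"translation": [0, 0.04, 0.025], "angular": [-0.53, -4.75, 0], "fingers": 1}, {"translation": [0, 0.04, 0.02], "angular": [-0.53, -4.75, 0], "fingers": 1}, {"translation": [0, 0.03, 0], "angular": [0, 0, 4], "fingers": 1}, {"translation": [0, 0.03, 0], "angular": [0, 0, 4], "fingers": 1}])

```text
time_s: 7.18
tcp_pos: [0.59, 0.0605, 0.2782]
eef_rot: [-0.016, 1.0, -0.001, 0.001]
wrist_force: [0.2, -0.6, -0.9]
opening: 0.32
grip_force: 25.0
```

step_arm(deltas=[{"translation": [0, 0.04, 0], "angular": [0, 0, 4], "fingers": 1}, {"translation": [0, 0.04, 0], "angular": [0, 0, 4], "fingers": 1}, {"translation": [0, 0.04, 0], "angular": [0, 0, 4], "fingers": 1}, {"translation": [0, 0.03, 0], "angular": [0, 0, 4], "fingers": 1}, {"translation": [0, 0, 0], "angular": [0, 0, 0], "fingers": 1}, {"translation": [0, 0, 0], "angular": [0, 0, 0], "fingers": 1}])

```text
time_s: 7.92
tcp_pos: [0.5905, 0.2087, 0.2773]
eef_rot: [-0.153, 0.988, -0.001, -0.0]
wrist_force: [-0.3, 0.8, -0.5]
opening: 0.324
grip_force: 25.0
```

```bash
cat > err.py <<'E'
import sys
from h import *
x,y,z,yaw=map(float,sys.argv[1:5]); o=robot.observe(); M=R.from_quat(o['eef_rot'])
W=R.from_euler('z',yaw,degrees=True)*R.from_matrix(np.diag([-1,1,-1.]))
print(o['time_s'],o['tcp_pos'].round(4),'dpos',(np.array([x,y,z])-o['tcp_pos']).round(4),'drot',np.degrees((W*M.inv()).as_rotvec()).round(2),'q',o['joints'].round(2),o['opening'],o['grip_force'],o['wrist_force'].round(1),o['wrist_torque'].round(2))
E
python3 err.py .5723 .2322 .12 17.9
```

```text
7.925 [0.5905 0.2087 0.2773] dpos [-0.0182  0.0235 -0.1573] drot [0.12 0.01 0.31] q [ 0.16  0.37  1.24 -0.    1.53 -1.71] 0.323758264970502 24.987283051013947 [-0.3  0.8 -0.5] [ 0.02  0.04 -0.02]
```

step_arm(deltas=[{"translation": [-0.0046, 0.0059, -0.033], "angular": [0.03, 0, 0.08], "fingers": 1}, {"translation": [-0.0046, 0.0059, -0.033], "angular": [0.03, 0, 0.08], "fingers": 1}, {"translation": [-0.0046, 0.0059, -0.033], "angular": [0.03, 0, 0.08], "fingers": 1}, {"translation": [-0.0046, 0.0059, -0.033], "angular": [0.03, 0, 0.08], "fingers": 1}, {"translation": [0, 0, 0], "angular": [0, 0, 0], "fingers": 1}, {"translation": [0, 0, 0], "angular": [0, 0, 0], "fingers": 1}])

```text
time_s: 8.68
tcp_pos: [0.5735, 0.2321, 0.1471]
eef_rot: [-0.155, 0.988, 0.0, 0.001]
wrist_force: [0.8, 0.7, -0.2]
opening: 0.32
grip_force: 25.0
```

```bash
python3 err.py .5723 .2322 .05 17.9; python3 snap.py w4
python3 - <<'E'
from h import *
d=np.load('pics/w4.npz');C=(d['K'],d['r'],d['t']);im=cv2.imread('pics/w4.png')
Rz=R.from_euler('z',17.9,degrees=True);c=np.array([.5115,.2123,0])+Rz.apply([.048,0,0])
def poly(P,col):
    cv2.polylines(im,[(proj(C,P)/.7).round().astype(int)],True,col,1)
sq=lambda x,w,h,z:Rz.apply(np.array([[x-w,-h,z],[x+w,-h,z],[x+w,h,z],[x-w,h,z]]))+c
poly(sq(0,.067,.0235,.045),(255,255,0))
for x in(-.048,.016):poly(sq(x,.014,.0185,.045),(255,0,255))
poly(sq(.048,.013,.0175,.058),(0,255,255)); poly(sq(-.016,.0105,.015,.075),(255,255,255))
o=robot.observe();M=R.from_quat(o['eef_rot'])
own=np.array([[s*.0105,t*.015,.043-.07*k] for k in(0,1) for s,t in((-1,-1),(1,-1),(1,1),(-1,1))])
P=M.apply(own)+o['tcp_pos'];poly(P[4:],(0,255,255));poly(P[:4],(255,255,0))
cv2.imwrite('pics/w4m.png',im)
E
```

```text
8.675 [0.5735 0.2321 0.1471] dpos [-0.0012  0.0001 -0.0971] drot [-0.05  0.16  0.02] q [ 0.2   0.43  1.47  0.    1.24 -1.68] 0.31968021597798474 24.987342953681946 [ 0.8  0.7 -0.2] [ 0.08 -0.02  0.04]
8.675 [0.5735 0.2321 0.1471]
[[-0.952 -0.307  0.003]
 [-0.307  0.952  0.001]
 [-0.003 -0.    -1.   ]]
```

View pics/w4m.png

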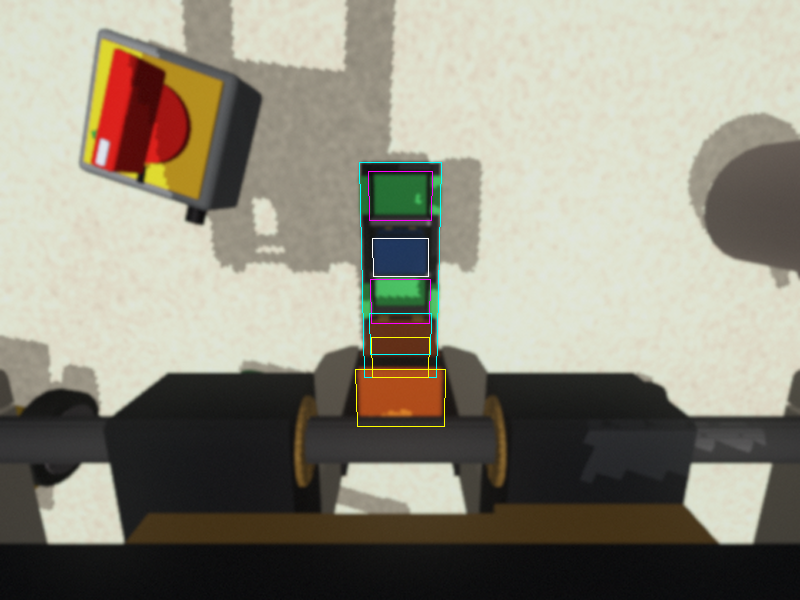

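The dock outline, blue pack and held pack all match the picture, with the foot drawn at about (400,333) on its way into the near part of bay 3. Inserting.

step_arm(deltas=[{"translation": [-0.0006, 0, -0.02], "angular": [0, 0.1, 0], "fingers": 1}, {"translation": [-0.0006, 0, -0.02], "angular": [0, 0, 0], "fingers": 1}, {"translation": [0, 0, -0.015], "angular": [0, 0, 0], "fingers": 1}, {"translation": [0, 0, -0.01], "angular": [0, 0, 0], "fingers": 1}, {"translation": [0, 0, -0.01], "angular": [0, 0, 0], "fingers": 1}, {"translation": [0, 0, -0.01], "angular": [0, 0, 0], "fingers": 1}, {"translation": [0, 0, -0.008], "angular": [0, 0, 0], "fingers": 1}, {"translation": [0, 0, 0], "angular": [0, 0, 0], "fingers": 1}])

```text
time_s: 9.72
tcp_pos: [0.5706, 0.2329, 0.0519]
eef_rot: [-0.156, 0.988, 0.0, -0.001]
wrist_force: [-0.0, -1.4, -1.3]
opening: 0.323
grip_force: 25.0
```

```bash
python3 err.py .5723 .2322 .05 17.9
```

```text
9.725 [0.5706 0.2329 0.0519] dpos [ 0.0017 -0.0007 -0.0019] drot [-0.03 -0.13 -0.06] q [ 0.21  0.53  1.57  0.    1.05 -1.68] 0.32255866044979215 24.987375140190125 [-0.  -1.4 -1.3] [0.05 0.   0.03]
```

step_arm(deltas=[{"translation": [0, 0, -0.0015], "angular": [0, 0, 0], "fingers": 1}, {"translation": [0, 0, -0.001], "angular": [0, 0, 0], "fingers": 1}, {"translation": [0, 0, 0], "angular": [0, 0, 0], "fingers": 1}])

```text
time_s: 10.1
tcp_pos: [0.5712, 0.233, 0.0504]
eef_rot: [-0.156, 0.988, 0.0, -0.0]
wrist_force: [-0.3, 0.6, -1.3]
opening: 0.321
grip_force: 25.0
```

step_arm(deltas=[{"translation": [0, 0, -0.0015], "angular": [0, 0, 0], "fingers": 1}, {"translation": [0, 0, 0], "angular": [0, 0, 0], "fingers": 1}])

```text
time_s: 10.35
tcp_pos: [0.5714, 0.2331, 0.0498]
eef_rot: [-0.156, 0.988, 0.001, 0.0]
wrist_force: [-1.7, 1.2, 5.2]
opening: 0.324
grip_force: 25.0
```

step_arm(deltas=[{"translation": [0, 0, 0], "angular": [0, 0, 0], "fingers": 0.1}, {"translation": [0, 0, 0], "angular": [0, 0, 0], "fingers": -0.2}, {"translation": [0, 0, 0], "angular": [0, 0, 0], "fingers": -0.2}, {"translation": [0, 0, 0.01], "angular": [0, 0, 0], "fingers": -0.2}, {"translation": [0, 0, 0.03], "angular": [0, 0, 0], "fingers": -0.2}, {"translation": [0, 0, 0.05], "angular": [0, 0, 0], "fingers": -0.2}, {"translation": [0, 0, 0.05], "angular": [0, 0, 0], "fingers": -0.2}, {"translation": [0, -0.02, 0.05], "angular": [0, 0, 0], "fingers": -0.2}])

```text
time_s: 11.35
tcp_pos: [0.5708, 0.2137, 0.2411]
eef_rot: [-0.157, 0.988, 0.001, 0.0]
wrist_force: [1.1, 0.6, -1.3]
opening: 0.601
grip_force: 0.0
```

step_arm(deltas=[{"translation": [0.006, -0.05, 0.01], "angular": [0, 0, -3], "fingers": -0.2}, {"translation": [0.006, -0.05, 0], "angular": [0, 0, -3], "fingers": -0.2}, {"translation": [0.006, -0.05, 0], "angular": [0, 0, -3], "fingers": -0.2}, {"translation": [0.006, -0.05, 0], "angular": [0, 0, -3], "fingers": -0.2}, {"translation": [0.006, -0.05, 0], "angular": [0, 0, -3], "fingers": -0.2}, {"translation": [0.006, -0.05, 0], "angular": [0, 0, -3], "fingers": -0.2}, {"translation": [0.006, -0.05, 0], "angular": [0, 0, -3], "fingers": -0.2}, {"translation": [0.006, -0.05, 0], "angular": [0, 0, -3], "fingers": -0.2}])

```text
time_s: 12.35
tcp_pos: [0.6192, -0.1887, 0.2496]
eef_rot: [0.054, 0.999, 0.0, 0.0]
wrist_force: [0.4, 0.8, -0.1]
opening: 0.597
grip_force: 0.0
```

step_arm(deltas=[{"translation": [0, -0.03, 0], "angular": [0.63, 5.7, 0], "fingers": -0.2}, {"translation": [0, -0.03, 0], "angular": [0.63, 5.7, 0], "fingers": -0.2}, {"translation": [0, -0.03, 0], "angular": [0.63, 5.7, 0], "fingers": -0.2}, {"translation": [0, -0.02, 0], "angular": [0.63, 5.7, 0], "fingers": -0.2}, {"translation": [0, 0, 0], "angular": [0.63, 5.7, 0], "fingers": -0.2}, {"translation": [0, 0, 0], "angular": [0, 0, 0], "fingers": -0.2}, {"translation": [0, 0, 0], "angular": [0, 0, 0], "fingers": -0.2}])

```text
time_s: 13.22
tcp_pos: [0.6193, -0.2968, 0.2492]
eef_rot: [0.051, 0.968, 0.014, -0.246]
wrist_force: [-0.3, 0.3, 0.7]
opening: 0.6
grip_force: 0.0
```

Run:
```python
from h import *
o=robot.observe();M=R.from_quat(o['eef_rot']);Rz=R.from_euler('z',-6.306,degrees=True);W=Rz*R.from_euler('y',.5)*R.from_matrix(np.diag([-1,1,-1.]))
print(o['tcp_pos'],'pre',np.array([.6222,-.2974,.208])-o['tcp_pos'],'grasp',np.array([.5459,-.2889,.0677])-o['tcp_pos'],np.degrees((W*M.inv()).as_rotvec()))
S=cal('scene');im=robot.read_camera('scene');cv2.imwrite('pics/s5.png',im);print(proj(S,[[.56,.23,.05],[.525,-.287,.05]]))
```

```text
[ 0.61933628 -0.29683924  0.24920032] pre [ 0.00286372 -0.00056076 -0.04120032] grasp [-0.07343628  0.00793924 -0.18150032] [-0.15461287  0.09574932 -0.22132332]
[[325.27496778 235.14873063]
 [201.86096892 164.69419351]]
```

step_arm(deltas=[{"translation": [0.0015, 0, -0.0205], "angular": [-0.08, 0.05, -0.11], "fingers": -0.2}, {"translation": [0.0015, 0, -0.0205], "angular": [-0.08, 0.05, -0.11], "fingers": -0.2}, {"translation": [-0.0096, 0.001, -0.0175], "angular": [0, 0, 0], "fingers": -0.2}, {"translation": [-0.0096, 0.001, -0.0175], "angular": [0, 0, 0], "fingers": -0.2}, {"translation": [-0.0096, 0.001, -0.0175], "angular": [0, 0, 0], "fingers": -0.2}, {"translation": [-0.0096, 0.001, -0.0175], "angular": [0, 0, 0], "fingers": -0.2}])

```text
time_s: 14.02
tcp_pos: [0.5834, -0.2928, 0.1402]
eef_rot: [0.054, 0.968, 0.013, -0.246]
wrist_force: [-0.6, -0.6, -0.3]
opening: 0.599
grip_force: 0.0
```

step_arm(deltas=[{"translation": [-0.0096, 0.001, -0.0175], "angular": [0, 0, 0], "fingers": -0.2}, {"translation": [-0.0096, 0.001, -0.0175], "angular": [0, 0, 0], "fingers": -0.2}, {"translation": [-0.0096, 0.001, -0.0175], "angular": [0, 0, 0], "fingers": -0.2}, {"translation": [-0.0096, 0.001, -0.0175], "angular": [0, 0, 0], "fingers": -0.2}, {"translation": [0, 0, 0], "angular": [0, 0, 0], "fingers": -0.2}, {"translation": [0, 0, 0], "angular": [0, 0, 0], "fingers": -0.2}])

```text
time_s: 14.78
tcp_pos: [0.5461, -0.2893, 0.0699]
eef_rot: [0.054, 0.968, 0.013, -0.247]
wrist_force: [-0.2, 0.7, -0.3]
opening: 0.601
grip_force: 0.0
```

step_arm(deltas=[{"translation": [0, 0, 0], "angular": [0, 0, 0], "fingers": 0.6}, {"translation": [0, 0, 0], "angular": [0, 0, 0], "fingers": 1}, {"translation": [0, 0, 0], "angular": [0, 0, 0], "fingers": 1}, {"translation": [0, 0, 0], "angular": [0, 0, 0], "fingers": 1}, {"translation": [0, 0, 0], "angular": [0, 0, 0], "fingers": 1}], squeeze=25)

```text
time_s: 15.4
tcp_pos: [0.5456, -0.2891, 0.0678]
eef_rot: [0.053, 0.967, 0.014, -0.248]
wrist_force: [1.2, 0.2, 0.4]
opening: 0.32
grip_force: 24.9
```

step_arm(deltas=[{"translation": [0.0072, -0.0008, 0.0132], "angular": [0, 0, 0], "fingers": 1}, {"translation": [0.0072, -0.0008, 0.0132], "angular": [0, 0, 0], "fingers": 1}, {"translation": [0.0072, -0.0008, 0.0132], "angular": [0, 0, 0], "fingers": 1}, {"translation": [0.0072, -0.0008, 0.0132], "angular": [0, 0, 0], "fingers": 1}, {"translation": [0.0072, -0.0008, 0.0132], "angular": [0, 0, 0], "fingers": 1}, {"translation": [0, 0, 0], "angular": [0, 0, 0], "fingers": 1}], squeeze=25)

```text
time_s: 16.15
tcp_pos: [0.5826, -0.2933, 0.1351]
eef_rot: [0.053, 0.968, 0.013, -0.247]
wrist_force: [0.6, 0.4, -1.7]
opening: 0.325
grip_force: 24.9
```

step_arm(deltas=[{"translation": [0, 0.02, 0.03], "angular": [-0.53, -4.75, 0], "fingers": 1}, {"translation": [0, 0.03, 0.03], "angular": [-0.53, -4.75, 0], "fingers": 1}, {"translation": [0, 0.04, 0.03], "angular": [-0.53, -4.75, 0], "fingers": 1}, {"translation": [0, 0.04, 0.03], "angular": [-0.53, -4.75, 0], "fingers": 1}, {"translation": [0, 0.04, 0.02], "angular": [-0.53, -4.75, 0], "fingers": 1}, {"translation": [0, 0.04, 0], "angular": [-0.53, -4.75, 0], "fingers": 1}, {"translation": [-0.0117, 0.04, 0], "angular": [0, 0, 4], "fingers": 1}, {"translation": [-0.0117, 0.05, 0], "angular": [0, 0, 4], "fingers": 1}])

```text
time_s: 17.15
tcp_pos: [0.5567, 0.0079, 0.2737]
eef_rot: [-0.015, 1.0, -0.0, -0.001]
wrist_force: [0.0, 0.5, -1.4]
opening: 0.323
grip_force: 24.9
```

step_arm(deltas=[{"translation": [-0.0117, 0.05, 0], "angular": [0, 0, 4], "fingers": 1}, {"translation": [-0.0117, 0.05, 0], "angular": [0, 0, 4], "fingers": 1}, {"translation": [-0.0117, 0.05, 0], "angular": [0, 0, 4], "fingers": 1}, {"translation": [-0.0117, 0.05, 0], "angular": [0, 0, 4], "fingers": 1}, {"translation": [0, 0, 0], "angular": [0, 0, 0], "fingers": 1}, {"translation": [0, 0, 0], "angular": [0, 0, 0], "fingers": 1}])

```text
time_s: 17.9
tcp_pos: [0.5108, 0.2067, 0.2734]
eef_rot: [-0.154, 0.988, -0.001, -0.001]
wrist_force: [0.4, -0.1, -1.4]
opening: 0.32
grip_force: 24.9
```

```bash
python3 err.py .5115 .2123 .145 17.9
```

```text
17.9 [0.5108 0.2067 0.2734] dpos [ 0.0007  0.0056 -0.1284] drot [ 0.09 -0.13  0.21] q [ 0.18  0.23  1.44 -0.    1.48 -1.7 ] 0.3203403790399664 24.943271577358246 [ 0.4 -0.1 -1.4] [0.01 0.   0.01]
```

step_arm(deltas=[{"translation": [0.0002, 0.0014, -0.033], "angular": [0, 0, 0.07], "fingers": 1}, {"translation": [0.0002, 0.0014, -0.033], "angular": [0, 0, 0.07], "fingers": 1}, {"translation": [0.0002, 0.0014, -0.033], "angular": [0, 0, 0.07], "fingers": 1}, {"translation": [0, 0.0014, -0.028], "angular": [0, 0, 0], "fingers": 1}, {"translation": [0, 0, 0], "angular": [0, 0, 0], "fingers": 1}, {"translation": [0, 0, 0], "angular": [0, 0, 0], "fingers": 1}])

```text
time_s: 18.65
tcp_pos: [0.5127, 0.2117, 0.1477]
eef_rot: [-0.155, 0.988, -0.0, -0.0]
wrist_force: [0.7, 0.5, -0.4]
opening: 0.321
grip_force: 24.9
```

```bash
python3 err.py .5115 .2123 .05 17.9; python3 snap.py w6
python3 - <<'E'
from h import *
d=np.load('pics/w6.npz');C=(d['K'],d['r'],d['t']);im=cv2.imread('pics/w6.png')
Rz=R.from_euler('z',17.9,degrees=True);c=np.array([.5115,.2123,0])+Rz.apply([.048,0,0])
def poly(P,col):
    cv2.polylines(im,[(proj(C,P)/.7).round().astype(int)],True,col,1)
sq=lambda x,w,h,z:Rz.apply(np.array([[x-w,-h,z],[x+w,-h,z],[x+w,h,z],[x-w,h,z]]))+c
poly(sq(0,.067,.0235,.045),(255,255,0))
for x in(-.048,):poly(sq(x,.014,.0185,.045),(255,0,255))
poly(sq(-.016,.0105,.015,.075),(255,255,255));poly(sq(.016,.0105,.015,.077),(255,255,255))
o=robot.observe();M=R.from_quat(o['eef_rot'])
own=np.array([[s*.0105,t*.015,.043-.07*k] for k in(0,1) for s,t in((-1,-1),(1,-1),(1,1),(-1,1))])
P=M.apply(own)+o['tcp_pos'];poly(P[4:],(0,255,255));poly(P[:4],(255,255,0))
cv2.imwrite('pics/w6m.png',im)
E
```

```text
18.65 [0.5127 0.2117 0.1477] dpos [-0.0012  0.0006 -0.0977] drot [ 0.04 -0.03  0.1 ] q [ 0.19  0.32  1.63 -0.    1.19 -1.69] 0.3206277031895781 24.943456649780273 [ 0.7  0.5 -0.4] [ 0.1  -0.01  0.05]
18.65 [0.5127 0.2117 0.1477]
[[-0.952 -0.306 -0.   ]
 [-0.306  0.952 -0.001]
 [ 0.001 -0.001 -1.   ]]
```

View pics/w6m.png

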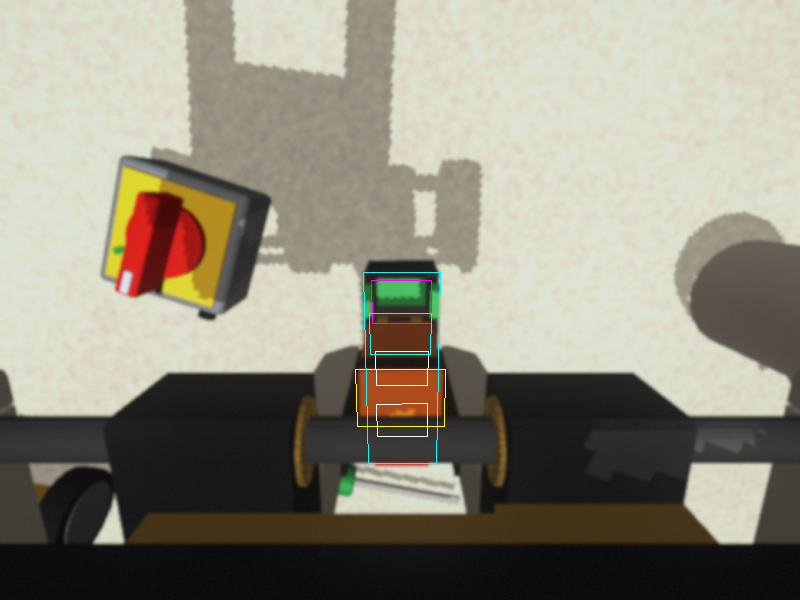

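The dock and pack outlines align again, with the foot at about (400,333) over bay 1 at (400,300). Inserting the second pack.

step_arm(deltas=[{"translation": [-0.0003, 0.0002, -0.02], "angular": [0, 0, 0.1], "fingers": 1}, {"translation": [-0.0002, 0, -0.02], "angular": [0, 0, 0], "fingers": 1}, {"translation": [0, 0, -0.015], "angular": [0, 0, 0], "fingers": 1}, {"translation": [0, 0, -0.01], "angular": [0, 0, 0], "fingers": 1}, {"translation": [0, 0, -0.01], "angular": [0, 0, 0], "fingers": 1}, {"translation": [0, 0, -0.01], "angular": [0, 0, 0], "fingers": 1}, {"translation": [0, 0, -0.01], "angular": [0, 0, 0], "fingers": 1}, {"translation": [0, 0, 0], "angular": [0, 0, 0], "fingers": 1}])

```text
time_s: 19.7
tcp_pos: [0.5107, 0.2126, 0.0508]
eef_rot: [-0.156, 0.988, -0.0, -0.002]
wrist_force: [-0.7, -0.0, -0.8]
opening: 0.322
grip_force: 24.9
```

step_arm(deltas=[{"translation": [0, 0, -0.001], "angular": [0, 0, 0], "fingers": 1}, {"translation": [0, 0, 0], "angular": [0, 0, 0], "fingers": 1}])

```text
time_s: 19.95
tcp_pos: [0.5115, 0.2128, 0.051]
eef_rot: [-0.156, 0.988, -0.0, -0.001]
wrist_force: [0.1, -0.5, -0.3]
opening: 0.323
grip_force: 24.9
```

step_arm(deltas=[{"translation": [0, 0, -0.001], "angular": [0, 0, 0], "fingers": 1}, {"translation": [0, 0, -0.0005], "angular": [0, 0, 0], "fingers": 1}, {"translation": [0, 0, 0], "angular": [0, 0, 0], "fingers": 1}])

```text
time_s: 20.32
tcp_pos: [0.5116, 0.2128, 0.0499]
eef_rot: [-0.156, 0.988, -0.0, -0.0]
wrist_force: [-0.6, -0.9, 4.0]
opening: 0.323
grip_force: 25.0
```

step_arm(deltas=[{"translation": [0, 0, 0], "angular": [0, 0, 0], "fingers": 0.1}, {"translation": [0, 0, 0], "angular": [0, 0, 0], "fingers": -0.2}, {"translation": [0, 0, 0], "angular": [0, 0, 0], "fingers": -0.2}, {"translation": [0, 0, 0.01], "angular": [0, 0, 0], "fingers": -0.2}, {"translation": [0, 0, 0.03], "angular": [0, 0, 0], "fingers": -0.2}, {"translation": [0, 0, 0.05], "angular": [0, 0, 0], "fingers": -0.2}, {"translation": [0, 0, 0.03], "angular": [0, 0, 0], "fingers": -0.2}])

```text
time_s: 21.2
tcp_pos: [0.5122, 0.213, 0.1724]
eef_rot: [-0.156, 0.988, -0.0, 0.001]
wrist_force: [0.1, 0.8, -0.6]
opening: 0.596
grip_force: 0.0
```

step_arm(deltas=[{"translation": [0.001, -0.024, 0], "angular": [0, 0, -3.4], "fingers": -0.2}, {"translation": [0.001, -0.024, 0], "angular": [0, 0, -3.4], "fingers": -0.2}, {"translation": [0.001, -0.024, 0], "angular": [0, 0, -3.4], "fingers": -0.2}, {"translation": [0.001, -0.024, 0], "angular": [0, 0, -3.4], "fingers": -0.2}, {"translation": [0, -0.023, 0], "angular": [0, 0, -3.4], "fingers": -0.2}, {"translation": [0, -0.023, 0], "angular": [0, 0, -3.4], "fingers": -0.2}, {"translation": [0, 0, 0], "angular": [0, 0, 0], "fingers": -0.2}, {"translation": [0, 0, 0], "angular": [0, 0, 0], "fingers": -0.2}])

```text
time_s: 22.2
tcp_pos: [0.5153, 0.0712, 0.1696]
eef_rot: [0.021, 1.0, 0.0, -0.001]
wrist_force: [-0.2, 0.1, -0.4]
opening: 0.603
grip_force: 0.0
```

```bash
python3 err.py .5155 .0705 .063 -2.5; python3 snap.py w7
python3 - <<'E'
from h import *
d=np.load('pics/w7.npz');C=(d['K'],d['r'],d['t']);im=cv2.imread('pics/w7.png')
def poly(P,col):
    cv2.polylines(im,[(proj(C,P)/.7).round().astype(int)],True,col,1)
def sq(c,yaw,x,w,h,z):return R.from_euler('z',yaw,degrees=True).apply(np.array([[x-w,-h,z],[x+w,-h,z],[x+w,h,z],[x-w,h,z]]))+c
c=np.array([.5115,.2123,0])
for x,z in((0,.077),(.032,.075),(.064,.077)):poly(sq(c,17.9,x,.0105,.015,z),(255,255,255))
poly(sq([.5155,.0705,0],-2.5,0,.028,.006,.087),(255,255,0))
cv2.imwrite('pics/w7m.png',im)
E
```

```text
22.2 [0.5153 0.0712 0.1696] dpos [ 0.0002 -0.0007 -0.1066] drot [-0.02 -0.08 -0.11] q [-0.08  0.25  1.68  0.    1.22 -1.61] 0.6030110775073911 0.0 [-0.2  0.1 -0.4] [0. 0. 0.]
22.2 [0.5153 0.0712 0.1696]
[[-0.999  0.042 -0.001]
 [ 0.042  0.999  0.   ]
 [ 0.001  0.    -1.   ]]
```

View pics/w7m.png

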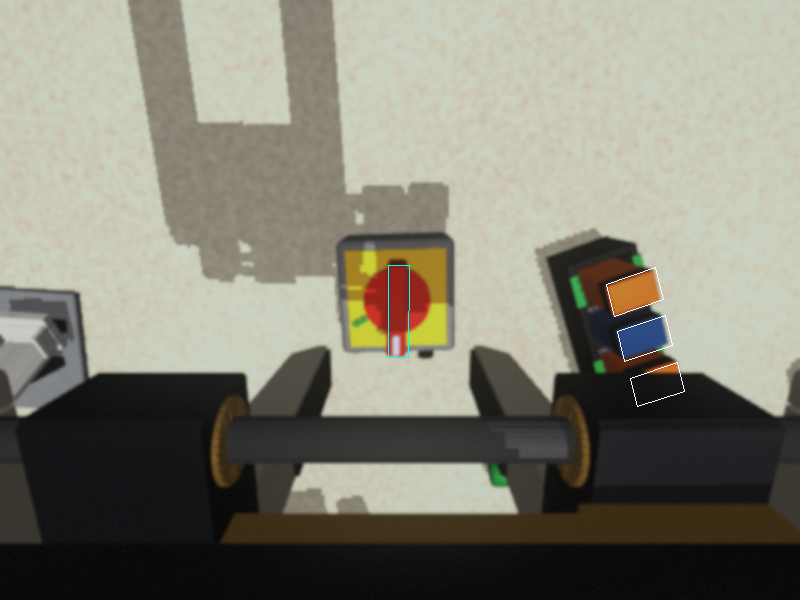

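Both orange packs stand level with the blue one at their home outlines, (635,292) and (657,384), and the bar at (399,310) matches its model. Gripping and turning the handle.

step_arm(deltas=[{"translation": [0, 0, -0.02], "angular": [0, 0, 0], "fingers": -0.2}, {"translation": [0, 0, -0.02], "angular": [0, 0, 0], "fingers": -0.2}, {"translation": [0, 0, -0.02], "angular": [0, 0, 0], "fingers": -0.2}, {"translation": [0, 0, -0.02], "angular": [0, 0, 0], "fingers": -0.2}, {"translation": [0, 0, -0.015], "angular": [0, 0, 0], "fingers": -0.2}, {"translation": [0, 0, -0.01], "angular": [0, 0, 0], "fingers": -0.2}, {"translation": [0, 0, 0], "angular": [0, 0, 0], "fingers": -0.2}], squeeze=20)

```text
time_s: 23.12
tcp_pos: [0.5149, 0.071, 0.0637]
eef_rot: [0.021, 1.0, -0.0, -0.002]
wrist_force: [0.2, -0.7, -0.4]
opening: 0.599
grip_force: 0.0
```

step_arm(deltas=[{"translation": [0, 0, 0], "angular": [0, 0, 0], "fingers": 0.6}, {"translation": [0, 0, 0], "angular": [0, 0, 0], "fingers": 1}, {"translation": [0, 0, 0], "angular": [0, 0, 0], "fingers": 1}, {"translation": [0, 0, 0], "angular": [0, 0, 0], "fingers": 1}, {"translation": [0, 0, 0], "angular": [0, 0, 0], "fingers": 1}])

```text
time_s: 23.75
tcp_pos: [0.5153, 0.069, 0.0644]
eef_rot: [0.021, 1.0, -0.002, -0.001]
wrist_force: [-1.7, -3.0, 2.2]
opening: 0.132
grip_force: 20.0
```

step_arm(deltas=[{"translation": [0, 0, 0], "angular": [0, 0, -8], "fingers": 1}, {"translation": [0, 0, 0], "angular": [0, 0, -8], "fingers": 1}, {"translation": [0, 0, 0], "angular": [0, 0, -8], "fingers": 1}, {"translation": [0, 0, 0], "angular": [0, 0, -8], "fingers": 1}, {"translation": [0, 0, 0], "angular": [0, 0, -8], "fingers": 1}, {"translation": [0, 0, 0], "angular": [0, 0, -8], "fingers": 1}, {"translation": [0, 0, 0], "angular": [0, 0, -6], "fingers": 1}, {"translation": [0, 0, 0], "angular": [0, 0, 0], "fingers": 1}])

```text
time_s: 24.75
tcp_pos: [0.5152, 0.069, 0.0644]
eef_rot: [0.473, 0.881, -0.001, -0.0]
wrist_force: [-2.5, -7.3, 1.6]
opening: 0.129
grip_force: 20.0
```

step_arm(deltas=[{"translation": [0, 0, 0], "angular": [0, 0, -4], "fingers": 1}, {"translation": [0, 0, 0], "angular": [0, 0, -3], "fingers": 1}, {"translation": [0, 0, 0], "angular": [0, 0, 0], "fingers": 1}, {"translation": [0, 0, 0], "angular": [0, 0, 0], "fingers": 1}])

```text
time_s: 25.25
tcp_pos: [0.5152, 0.0691, 0.0644]
eef_rot: [0.525, 0.851, -0.001, -0.0]
wrist_force: [-0.9, -6.9, 1.6]
opening: 0.128
grip_force: 20.5
```

```bash
python3 err.py .5155 .0705 .063 -62.5
```

```text
25.25 [0.5152 0.0691 0.0644] dpos [ 0.0003  0.0014 -0.0014] drot [ 0.08 -0.07  0.84] q [-0.08  0.36  1.81 -0.    0.97 -0.54] 0.12775925460241327 20.478452146053314 [-0.9 -6.9  1.6] [-1.24  0.2   0.4 ]
```

The wrist torque of 0.4 N m, well above the handle's friction, shows the stop has been reached. Releasing and lifting clear.

step_arm(deltas=[{"translation": [0, 0, 0], "angular": [0, 0, 0], "fingers": 0.3}, {"translation": [0, 0, 0], "angular": [0, 0, 0], "fingers": 0.1}, {"translation": [0, 0, 0], "angular": [0, 0, 0], "fingers": 0.1}, {"translation": [0, 0, 0.03], "angular": [0, 0, 0], "fingers": 0.1}, {"translation": [0, 0, 0.05], "angular": [0, 0, 0], "fingers": 0.1}, {"translation": [0, 0, 0.05], "angular": [0, 0, 0], "fingers": 0.1}, {"translation": [0, 0, 0], "angular": [0, 0, 0], "fingers": 0.1}, {"translation": [0, 0, 0], "angular": [0, 0, 0], "fingers": 0.1}])

```text
time_s: 26.25
tcp_pos: [0.5148, 0.0709, 0.1937]
eef_rot: [0.526, 0.851, 0.0, -0.001]
wrist_force: [-0.4, -0.5, -0.1]
opening: 0.448
grip_force: 0.0
```

```bash
python3 snap.py w8
python3 - <<'E'
from h import *
d=np.load('pics/w8.npz');C=(d['K'],d['r'],d['t']);im=cv2.imread('pics/w8.png')
# bar angle: bright/dark red pixels ray-cast to bar top; compare model bar overlap for angles
hsv=cv2.cvtColor(im,cv2.COLOR_BGR2HSV);red=((hsv[...,0]<8)|(hsv[...,0]>172))&(hsv[...,1]>150)&(hsv[...,2]>50)
best=[]
for a in range(0,71,2):
    q=R.from_euler('z',-2.5-a,degrees=True).apply(np.array([[-.028,-.005,.087],[.028,-.005,.087],[.028,.005,.087],[-.028,.005,.087]]))+[.5155,.0700,0]
    m=np.zeros(red.shape,np.uint8);cv2.fillPoly(m,[(proj(C,q)/.7).round().astype(int)],1);best.append((round((red&(m>0)).sum()/m.sum(),2),a))
print(sorted(best)[-6:])
E
```

```text
26.25 [0.5148 0.0709 0.1937]
[[-0.448  0.894 -0.002]
 [ 0.894  0.448  0.002]
 [ 0.002 -0.001 -1.   ]]
[(np.float64(0.8), 64), (np.float64(0.81), 54), (np.float64(0.81), 62), (np.float64(0.83), 56), (np.float64(0.84), 58), (np.float64(0.84), 60)]
```

The image check puts the bar at about 60°, which is ON. Handing in.

```bash
python3 -c "
from bench import robot
print(robot.finish_job())"
```

```text
the job is handed in; nothing more can be done
None
```

Both orange packs are seated and released in the green bays, the isolator handle is turned about 60° clockwise to its ON stop, and the job was handed in after about 26 s of the 72 s; no verdict was returned.

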